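# Feed a bar into the bench shear with the push stick

## Robot

A 6-joint arm with a two-finger parallel gripper is mounted at the origin on the work surface. World frame = base frame: x ahead of the robot, y to its left, z up, the work surface at z = 0. Lengths are in mm, angles in rad, forces in N, time in s.
With the tool pointing down it reaches from about 275 to 775 mm from the base axis. Payload 14.6 kg.
Tool frame: the origin (TCP) lies at the very end of the fingers, on their centre line; the grasp point (between the pads) lies 19 mm behind it; z points along the fingers, y is the line along which they close (so a half turn about z gives the same grasp; the last joint's range is limited). The gripper opens to 85 mm and grips with 20 to 120 N. Pads are 22 mm wide; open, the fingers measure 114 mm over their backs; the gripper's body (76 mm by 85 mm) begins 54 mm behind the grasp point. The pads swing forward as they close: fully open they stand 13 mm farther back than shut.
Start: joints at [-1.485, 0.263, -0.048, 1.259, 0, 1.415], TCP at [125.195, -509.857, 231.278] pointing down, gripper open.
Joint ranges: [-2.65, 2.65], [-0.89, 1.7], [-1.18, 1.37], [-2.13, 2.11], [-1.35, 1.29], [-3.14, 3.14]. Speed limits (rad/s): [1.89, 1.89, 2.57, 2.79, 3.14, 3.14].

## Interface

Orientations are given as a unit quaternion [x, y, z, w].
In Python, from bench import ctrl gives the robot as it stands. The module is installed in compiled form; this text tells all that it offers.
- The arm moves only by the tool arm_command, never from a script. Its argument "plan" is a list of rows, each an object with "delta_pos": the shift along the world's x, y, z in units of 30 mm (1.0 is 30 mm), a list of three; "rotation": the turn, a rotation vector about the world's x, y, z in units of 10 degrees (1.0 is 10 degrees), a list of three; "gripper": the finger opening in mm, from 0 to 85.4. A call has 1 to 12 rows; each row shifts and turns the commanded pose from where the row before left it; what a row does not reach is not made up. A row lasts 1/8 s, in which the tool goes at most 62.5 mm and 10.7 degrees, less where a joint would pass 70% of its speed; a pose out of reach is approached as far as the arm can. A call is refused whole if a number of a shift passes 1 or a number of a turn 1, either way. A call with a gripper value outside its range is refused whole. The fingers move at their own pace and stop on an object; the grip force is fixed at half the most. Time passes only in rows, so rows that do not move let the fingers close. It gives the time, the measured TCP pose, the force, the opening and the grip force at its end, in the units of the state.
- ctrl.get_obs(): the state, without advancing time (a new reading comes with each control period).
- ctrl.capture(name): name is "scene" or "top" or "wrist"; returns a dict with "color" (420x560x3 uint8, red, green, blue), "range_z" (420x560 float32, mm along the optical axis (not along the pixel's ray), 0 where there is no reading), "fx", "fy", "cx", "cy" (pixels), "xyz" and "orientation" of the camera in the world. Camera axes: x right, y down, z forward; pixel columns grow to the right and rows downward; lengths in mm; the calibration is good to about 2 mm. A picture is of the moment at which its call begins.
- ctrl.job_done(): hands the job in; it is judged then, once.
The state is a dict: "time": time; "joint_positions": joint angles; "qvel": joint speeds; "joint_torque": joint torques, N m; "ee_pos": TCP position; "ee_rot": TCP orientation; "force": force on the tool from outside, world axes, zero at the start; "torque": the same for the moment, N m; "finger_gap": finger opening in mm; "gripper_force": force on a finger pad.
Only numpy, scipy, OpenCV 4.12 (cv2) and the standard library are available. Lean on these libraries where they do the work, as an engineer would, in place of code of your own. Each camera call takes 0.05 s, during which the arm holds its last target. There are 200 camera calls.

## Task

Take the wooden push stick from its rubber mat and use it, from behind, to feed the aluminium bar along the shear's bed and in under the clear guard until the bar is snug against the stop screw of the back stop; you will have to feel for it, as its setting is not known; give the bar a light steady press there, but do not ram it. Keep the robot's fingers off the bar and the guard, leave the bar seated, and put the stick back on its mat, standing on its flat sole, disturbing nothing else on the bench.

Things in the scene. Friction and masses are not known exactly. Their poses are not given: they have to be found in the camera images.
- shear: Grey bench shear fixed to the bench, bed 360 x 120 mm. Origin on the bench surface, straight under the mouth of the guard, on the feed centreline; x = feed direction, z up. The flat bed top is 20 mm above the bench, from x = -190 to +170 mm.
- infeed (a point): Start of the bed, on its top, on the centreline, 190 mm before the mouth. Two steel rails, 46 mm apart inside, 12 mm wide, 12 mm high, run from here to 35 mm before the mouth, then narrow to 40 mm apart at the mouth. Nothing stands over the infeed.
- mouth (a point): Middle of the guard's opening (40 mm wide, 24 mm high), 12 mm above the bed. The guard runs 90 mm on from here along x: steel cheeks 40 mm apart, clear roof whose top is 29 mm above the bed.
- ski_spot (a point): Where the flat of a sprung black ski inside the guard begins, 57 mm past the mouth; its ramp starts 37 mm past the mouth. It rides about 2.5 mm up onto the bar and presses it with about 2.5 N: pushing meets a bump of some 4 to 9 N as the bar's front passes the ramp (45 to 60 mm past the mouth), then a steady drag of 3 to 9 N, which also keeps the bar where it is left.
- head (a point): Top of the shear's crosshead, 101 mm above the bench, 30 mm past the mouth, on uprights beside the guard. A lever on the -y side rises past it to 150 mm above the bench, towards +x.
- backstop: Bracket of the back stop, 60 mm wide, 26 mm high, rigid on the bed, its face 150 to 156 mm past the mouth. Origin on the bed top under the middle of the face that looks to the mouth; x = feed direction. Out of the middle of this face towards the mouth stands a steel stop screw with a 22 mm round pad, centre 13 mm above the bed: the bar's front must meet this pad.
- bar: Aluminium flat bar, 110 x 36 x 16 mm, about 170 g (varies), lying on the bed between the infeed rails in front of the guard. Origin at the centre of its underside; x = feed direction (long axis).
- bar_front (a point): Centre of the bar's leading end face, 55 mm ahead of its origin, 8 mm above its underside.
- bar_tail (a point): Centre of the bar's trailing end face, where the stick pushes, 55 mm behind its origin, 8 mm above its underside. When seated it lies 6 to 40 mm inside the mouth of the guard.
- stick: Wooden push stick, about 120 g: a flat sole 180 x 24 mm, 14 mm thick, with an upright handle block (34 mm along x, 20 mm across y, up to 74 mm above the underside) near its rear. Origin under the handle's centre, on the underside; x points to the blunt nose, 140 mm ahead; the heel is 40 mm behind. It lies on its mat on its sole.
- stick_nose (a point): Centre of the stick's blunt nose face (24 x 14 mm), 140 mm ahead of its origin, 7 mm above its underside.
- stick_grip (a point): Point in the handle to grip across its 20 mm width from above, 50 mm above the stick's underside, over its origin.
- mat: Black rubber mat 240 x 80 mm, 4 mm thick, fixed on the bench. Origin at the centre of its underside; x = its long axis.
- oil: Bystander: grey squeeze bottle, 48 mm diameter, 120 mm high; origin at the centre of its underside.
- jar: Bystander: red jar, 60 mm diameter, 70 mm high; origin at the centre of its underside.
- tape: Bystander: roll of tape lying flat, 100 mm diameter, 24 mm high; origin at the centre of its underside.
- driver: Bystander: blue screwdriver lying on the bench, about 200 mm long.
- screw_hole (a point): Where the stop screw leaves the bracket's face, 13 mm above the bed. The pad's face stands 6 to 34 mm nearer the mouth, set anew each time and not measured: find it by feel. It is rigid once met (the push rises 5 to 8 N per mm). Push on until the force has risen some 8 to 10 N over the drag: that is snug (5 N on the pad is the least); over 20 N is ramming.
Things that resemble listed ones, but are neither listed nor needed, are in the scene too. Several things have the shape of the bar; the one meant has the colours described above.

How it is judged (in metres and radians):
On the way, in this order (a step that is already met when the one before it is completed fails the run):
1. the stick pushes the bar while the bar's front is in under the guard, 10 to 105 mm past the mouth (contact force between stick and bar above 0.5 N and x of bar_front in the frame of shear between 0.01 and 0.105 m), for 0.1 s.
2. pushed by the stick, the bar presses the back stop (its screw) with at least 5 N (contact force between bar and backstop above 5 N and contact force between stick and bar above 3 N), for 0.2 s.
At the end, for the whole second after the job is handed in: The bar lies flat in the shear, in line with the feed (within 0.06 rad), its front still touching the back stop's screw; the stick stands at rest on its sole on the mat, its handle over the mat and its nose within 10 mm of the mat's long edges or inside them, let go of (contact force between bar and backstop above 0.1 N and angle between the x axis of bar and the x axis of shear, either way round below 0.06 rad and angle between bar's own z axis and vertical below 0.05 rad and linear speed of each of bar, stick below 0.01 m/s and x of stick in the frame of mat between -0.1 and 0.1 m and y of stick in the frame of mat between -0.04 and 0.04 m and y of stick_nose in the frame of mat between -0.05 and 0.05 m and z of stick in the frame of mat below 0.008 m and angle between stick's own z axis and vertical below 0.06 rad).
It fails at once if the bar is rammed: more than 20 N between bar and back stop (contact force between bar and backstop above 20 N).
It fails at once if the fingers or the arm touch the bar (contact force between any of the fingers, the arm and bar above 0.5 N).
It fails at once if the robot bumps the shear or its guard with more than 5 N (contact force between any of the fingers, the arm and shear above 5 N).
It fails at once if a bystander is moved by more than 20 mm (distance of any of oil, jar, tape, driver from where it was at the start of the episode above 0.02 m).
It also fails if it takes over 69 s, if anything falls off the work surface, if the arm or the gripper's body presses on something with over 40 N, if the wrist force passes 120 N, or if a joint passes its speed limit or range.

## Working session

There is one attempt and no reset: what is moved stays moved. The work goes in short steps, Python scripts to look and compute and a tool call to move; the robot and the scene stay as the last step left them, time stands still between calls to the robot, and variables do not carry over. Pictures are saved under pics/ and viewed, at most 10 in all, crops included, and the job is handed in when it is done.

Besides the shell and the picture viewer there is one more tool, called after ">>>" by a JSON object that holds its "name" and its "arguments". arm_command: Moves the arm, as the interface text tells. Its arguments: {"type":"object","properties":{"plan":{"type":"array"}},"required":["plan"]}

```bash
mkdir -p pics; cat > h.py <<'E'
import numpy as np, cv2
from scipy.spatial.transform import Rotation as R
from bench import ctrl
def cap(n,tag):
    c=ctrl.capture(n); np.savez(f'{tag}.npz',**c); cv2.imwrite(f'pics/{tag}.png',c['color'][:,:,::-1]); return c
def P(c,u,v,z=None):
    "world point of pixel; from depth, or by ray onto plane z"
    d=np.array([(u-c['cx'])/c['fx'],(v-c['cy'])/c['fy'],1.0]); M=R.from_quat(c['orientation']).as_matrix()
    if z is None: s=np.median(c['range_z'][int(v)-1:int(v)+2,int(u)-1:int(u)+2])
    else: s=(z-c['xyz'][2])/(M@d)[2]
    return np.array(c['xyz'])+M@d*s
E
python3 - <<'E'
from h import *
for n in('top','scene'):
    c=cap(n,n); print(n,c['xyz'],c['orientation'],c['fx'])
o=ctrl.get_obs(); print(o)
E
```

```text
top [ 473.89714578   23.9847194  1633.45074   ] [ 0.70781126 -0.70550235  0.02485568 -0.02553136] 540.3126367277022
scene [1439.59345918 -353.23636854  886.75546976] [ 0.75590938  0.50041006 -0.22268648 -0.35861052] 500.2318596348216
{'time': 0.1, 'joint_positions': array([-1.48527157e+00,  2.63481954e-01, -4.88286851e-02,  1.25939992e+00,
        1.49557979e-06,  1.41547153e+00]), 'qvel': array([-0.00243132, -0.00125586,  0.00208423,  0.00118919,  0.00065042,
        0.00099217]), 'joint_torque': array([ 3.18539824e-03, -6.38577247e+01,  3.85063183e+01,  9.97830997e-03,
       -1.19626798e-04,  6.78859081e-06]), 'ee_pos': array([ 125.1902769 , -509.6230839 ,  230.88606399]), 'ee_rot': array([ 9.92757591e-01,  1.20133909e-01,  1.66975177e-05, -4.56813395e-04]), 'force': array([ 0.40832565,  0.1392335 , -0.01443899]), 'torque': array([-0.02676203, -0.01374885, -0.05339798]), 'gripper_force': 0.0, 'finger_gap': 85.11000409072625}
```

View pics/top.png

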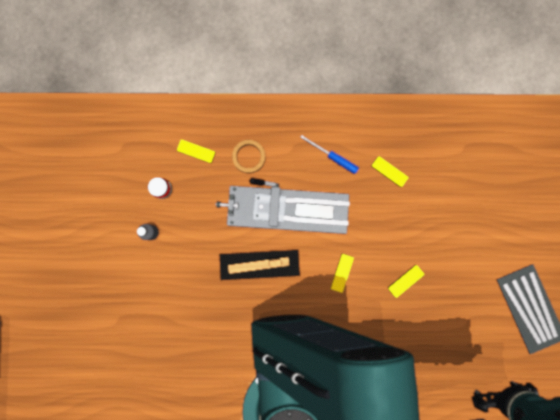

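View pics/scene.png

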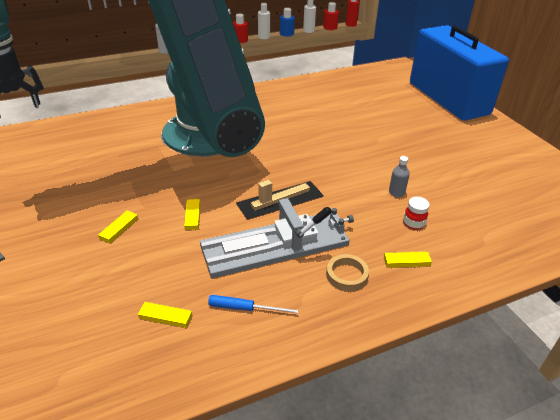

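The top picture shows the shear at about (290,210), feeding to the left (+y), and the stick on its mat at about (260,265). The scene picture shows the handle at its -y end, so the nose points along the feed. I'll enlarge this area to measure.

```bash
python3 - <<'E'
from h import *
i=cv2.imread('pics/top.png')[165:290,205:365]; cv2.imwrite('pics/topc.png',cv2.resize(i,None,fx=5,fy=4.8*5/4.8,interpolation=cv2.INTER_CUBIC)[:600])
i=cv2.imread('pics/scene.png')[165:285,190:370]; cv2.imwrite('pics/scc.png',cv2.resize(i,None,fx=4.4,fy=4.4,interpolation=cv2.INTER_CUBIC))
E
```

```text
(no output)
```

View pics/topc.png

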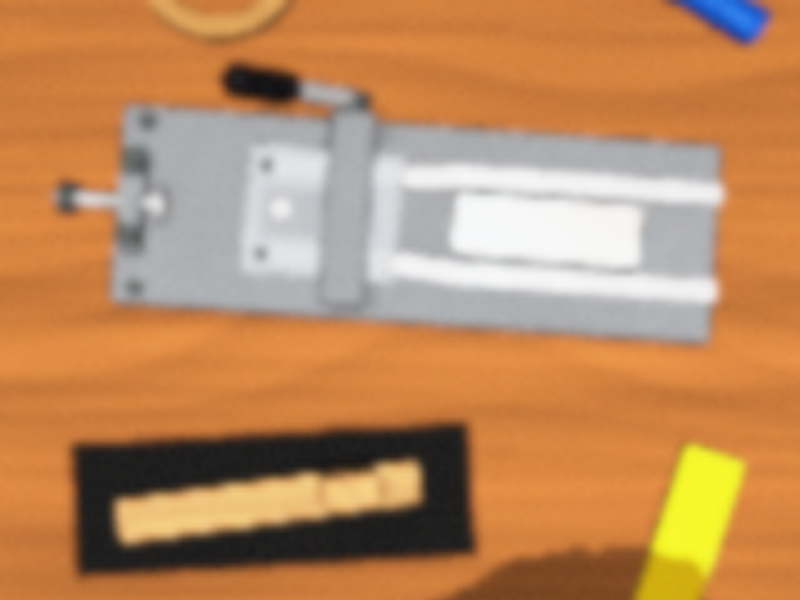

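View pics/scc.png

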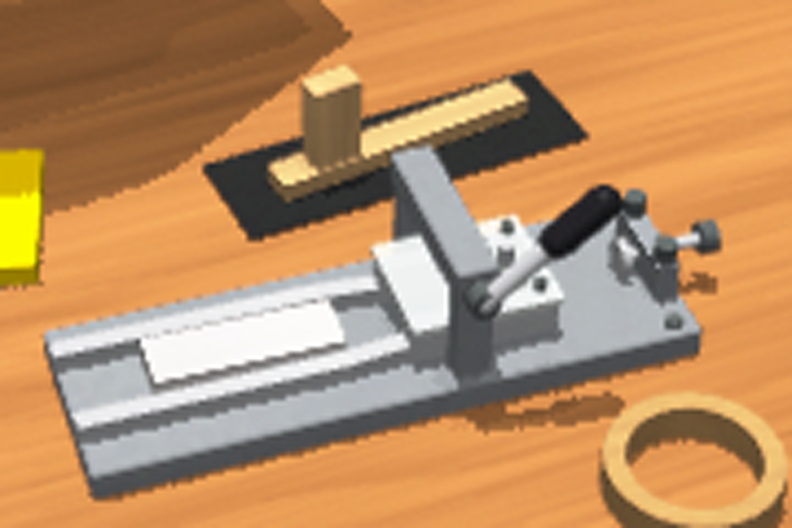

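The enlarged pictures show clearly:
- **Bed:** corners at crop pixels (124,105), (720,145), (706,343) and (112,303).
- **Bar:** centred at about (546,230) between the rails.
- **Stick:** nose at (117,521), heel at (421,482), handle top at (352,491).

```bash
python3 - <<'E'
from h import *
c=dict(np.load('top.npz'))
f=lambda u,v,z:P(c,205+u/5-.4,165+v/5-.4,z)
g=lambda pts,z:np.array([f(u,v,z) for u,v in pts])
def rep(n,p):  # p: front-left, back-left, back-right, front-right
    front=(p[0]+p[3])/2; back=(p[1]+p[2])/2; d=front-back
    print(n,'front',front.round(1),'back',back.round(1),'L',np.linalg.norm(d).round(1),'W',np.linalg.norm(p[0]-p[3]).round(1),np.linalg.norm(p[1]-p[2]).round(1),'ang',np.degrees(np.arctan2(d[1],d[0])).round(2))
rep('bed',g([(124,105),(720,145),(706,343),(112,303)],20))
rep('bar',g([(452,190),(643,206),(638,270),(449,251)],36))
rep('railsmid',g([(405,177),(722,193),(716,291),(396,264)],32))
rep('stick',g([(113,497),(418,458),(424,505),(121,545)],18))
rep('mat',g([(73,444),(466,425),(474,552),(82,574)],4))
rep('handletop',g([(320,475),(376,462),(384,504),(326,513)],78))
# depth-based: points by height
r=c['range_z'];v,u=np.mgrid[165:290,205:365]
M=R.from_quat(c['orientation']).as_matrix()
d=np.stack([(u-c['cx'])/c['fx'],(v-c['cy'])/c['fy'],np.ones(u.shape)],-1)*r[165:290,205:365,None]
W=d@M.T+c['xyz']
for n,reg,lo,hi in(('handle',np.s_[80:,10:90],60,90),('sole',np.s_[84:,10:90],12,28),('head',np.s_[0:70,55:80],90,112),('bedtop',np.s_[15:75,15:145],15,24)):
    w=W[reg].reshape(-1,3); w=w[(w[:,2]>lo)&(w[:,2]<hi)]
    if len(w)>3:
        rc=cv2.minAreaRect(w[:,:2].astype(np.float32)); print(n,len(w),w.mean(0).round(1),w[:,2].min().round(1),w[:,2].max().round(1),rc)
print('bar depth z',P(c,205+546/5,165+230/5),'bench',P(c,205+560/5,165+480/5),'mat',P(c,205+445/5,165+530/5))
E
```

```text
bed front [604.8 187.2  20. ] back [ 582.  -169.1   20. ] L 357.1 W 119.2 119.1 ang 86.33
bar front [594.2 -11.7  36. ] back [ 584.2 -124.3   36. ] L 113.1 W 36.3 38.2 ang 84.91
railsmid front [594.4  18.   32. ] back [ 582.3 -171.3   32. ] L 189.6 W 52.1 58.5 ang 86.31
stick front [415.6 186.1  18. ] back [439.6   5.3  18. ] L 182.4 W 28.8 28.1 ang 97.56
mat front [422.3 211.3   4. ] back [435.3 -24.3   4. ] L 236.0 W 77.9 76.1 ang 93.17
handletop front [433.6  62.1  78. ] back [440.   29.5  78. ] L 33.3 W 22.0 24.4 ang 101.07
handle 84 [435.2  45.3  77.2] 64.4 84.2 ((435.0511474609375, 45.29067611694336), (20.111299514770508, 33.58097457885742), 8.332171440124512)
sole 423 [427.2 104.9  18.1] 12.0 27.6 ((428.0549011230469, 97.57067108154297), (94.2151870727539, 204.37646484375), 13.258145332336426)
head 398 [604.3  48.2 101.1] 90.3 111.9 ((605.4382934570312, 48.012290954589844), (126.61695098876953, 38.874820709228516), 4.372554779052734)
bedtop 2080 [593.2  13.1  19.9] 15.0 24.0 ((588.8934326171875, 8.082794189453125), (359.3406066894531, 131.96524047851562), 86.11354064941406)
bar depth z [587.37591395 -69.30746322  38.6406979 ] bench [439.21345581 -79.92834512  -1.13235506] mat [409.23279182 -10.57190245   4.3160632 ]
```

>>> {"name": "arm_command", "arguments": {"plan": [{"delta_pos":[0.51,0.92,0],"rotation":[0,0,0.7],"gripper":85},{"delta_pos":[0.51,0.92,0],"rotation":[0,0,0.7],"gripper":85},{"delta_pos":[0.51,0.92,0],"rotation":[0,0,0.7],"gripper":85},{"delta_pos":[0.51,0.92,0],"rotation":[0,0,0.7],"gripper":85},{"delta_pos":[0.51,0.92,0],"rotation":[0,0,0.7],"gripper":85},{"delta_pos":[0.51,0.92,0],"rotation":[0,0,0.7],"gripper":85},{"delta_pos":[0.51,0.92,0],"rotation":[0,0,0.7],"gripper":85},{"delta_pos":[0.51,0.92,0],"rotation":[0,0,0.7],"gripper":85},{"delta_pos":[0.51,0.92,0],"rotation":[0,0,0.7],"gripper":85},{"delta_pos":[0.51,0.92,0],"rotation":[0,0,0.7],"gripper":85},{"delta_pos":[0.51,0.92,0],"rotation":[0,0,0.7],"gripper":85},{"delta_pos":[0.51,0.92,0],"rotation":[0,0,0.7],"gripper":85}]}}

```text
time: 1.6
ee_pos: [309.1, -177.6, 231.2]
ee_rot: [0.656, 0.755, 0.0, -0.0]
force: [-0.1, -0.2, -0.0]
finger_gap: 84.7
gripper_force: 0.0
```

>>> {"name": "arm_command", "arguments": {"plan": [{"delta_pos":[0.51,0.92,-0.3],"rotation":[0,0,0],"gripper":70},{"delta_pos":[0.51,0.92,-0.3],"rotation":[0,0,0],"gripper":60},{"delta_pos":[0.51,0.92,-0.3],"rotation":[0,0,0],"gripper":60},{"delta_pos":[0.51,0.92,-0.3],"rotation":[0,0,0],"gripper":60},{"delta_pos":[0.51,0.92,-0.3],"rotation":[0,0,0],"gripper":60},{"delta_pos":[0.51,0.92,-0.3],"rotation":[0,0,0],"gripper":60},{"delta_pos":[0,0,0],"rotation":[0,0,0],"gripper":60},{"delta_pos":[0,0,0],"rotation":[0,0,0],"gripper":60},{"delta_pos":[0,0,0],"rotation":[0,0,0],"gripper":60}]}}

```text
time: 2.72
ee_pos: [400.4, -13.6, 177.5]
ee_rot: [0.658, 0.753, 0.0, 0.0]
force: [-0.0, 0.0, 0.9]
finger_gap: 60.1
gripper_force: 0.0
```

```bash
python3 - <<'E'
from h import *
c=cap('wrist','w1'); o=ctrl.get_obs(); print(o['time'],o['ee_pos'],R.from_quat(o['ee_rot']).as_matrix().round(4),o['force'],c['xyz'])
d=np.stack(np.meshgrid((np.arange(560)-c['cx'])/c['fx'],(np.arange(420)-c['cy'])/c['fy'])+[np.ones((420,560))],-1)*c['range_z'][...,None]
W=d@R.from_quat(c['orientation']).as_matrix().T+c['xyz']
np.save('W1.npy',W)
for n,lo,hi in(('handle',70,84),('sole',13,24)):
    m=(W[...,2]>lo)&(W[...,2]<hi)&(W[...,0]>380)&(W[...,0]<480)&(W[...,1]>-5)&(W[...,1]<215); w=W[m].astype(np.float32)
    print(n,m.sum(),w.mean(0) if m.sum() else'',cv2.minAreaRect(w[:,:2]) if m.sum()>3 else '')
E
```

```text
2.775 [400.45847979 -13.641438   177.48357645] [[-1.346e-01  9.909e-01  3.000e-04]
 [ 9.909e-01  1.346e-01 -1.000e-04]
 [-2.000e-04  3.000e-04 -1.000e+00]] [-0.24556367  0.34043687 -0.98097678] [390.96379571  55.35873879 318.9845855 ]Traceback (most recent call last):
  File "<stdin>", line 3, in <module>
TypeError: can only concatenate tuple (not "list") to tuple
```

View pics/w1.png

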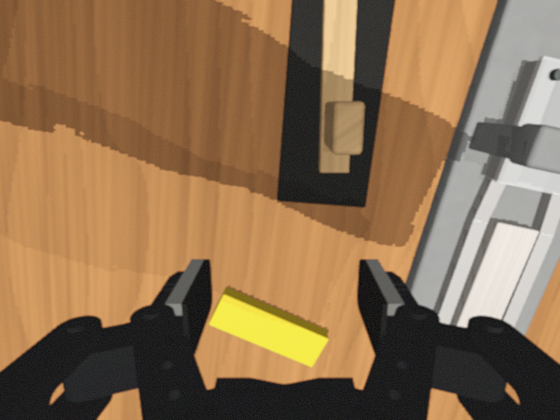

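The wrist picture shows the handle top at about (345,127), the heel at (334,172), and the bar and rails on the right. I'll measure from the depth.

```bash
cat >> h.py <<'E'
def cloud(c):
    u,v=np.meshgrid(np.arange(560),np.arange(420))
    d=np.stack([(u-c['cx'])/c['fx'],(v-c['cy'])/c['fy'],np.ones(u.shape)],-1)*c['range_z'][...,None]
    return d@R.from_quat(c['orientation']).as_matrix().T+c['xyz']
def box(W,n,x,y,z):
    m=(W[...,0]>x[0])&(W[...,0]<x[1])&(W[...,1]>y[0])&(W[...,1]<y[1])&(W[...,2]>z[0])&(W[...,2]<z[1])
    w=W[m]; print(n,len(w),w.mean(0).round(1),np.percentile(w,[1,99],axis=0).round(1).tolist()); print(cv2.minAreaRect(w[:,:2].astype(np.float32)))
E
python3 - <<'E'
from h import *
c=dict(np.load('w1.npz'));W=cloud(c)
box(W,'handle',(380,480),(0,90),(74,82)); box(W,'sole',(380,480),(-5,215),(14,22)); box(W,'bar',(560,615),(-140,10),(34.5,40))
for z,p in((18,[(320,172),(349,172),(323,5),(357,5)]),(78,[(334,101),(364,101),(332,153),(362,153)])): print(z,[P(c,u,v,z)[:2].round(1).tolist() for u,v in p])
print('benchz',P(c,200,230))
E
```

```text
handle 1587 [433.8  44.7  76.6] [[423.5, 27.9, 74.2], [444.5, 60.9, 78.4]]
((434.139404296875, 44.23699188232422), (19.9667911529541, 33.77922058105469), 7.7346391677856445)
sole 3980 [428.2  82.3  16.9] [[412.4, 5.7, 14.9], [448.5, 131.2, 18.7]]
((430.9290771484375, 68.26791381835938), (24.32838249206543, 128.48977661132812), 7.8578200340271)
bar 2701 [588.9 -58.1  35.1] [[569.3, -109.0, 34.5], [608.6, -17.1, 36.5]]
((588.7959594726562, -64.9710693359375), (98.11163330078125, 36.521400451660156), 85.28907775878906)
18 [[427.7, 3.5], [451.5, 6.7], [409.9, 126.3], [434.6, 129.6]]
78 [[421.8, 59.6], [440.5, 62.1], [426.1, 27.3], [445.5, 29.9]]
benchz [329.41839392 -67.95200569  -1.06011831]
```

>>> {"name": "arm_command", "arguments": {"plan": [{"delta_pos":[0.56,0.97,0],"rotation":[0,0,0],"gripper":60},{"delta_pos":[0.56,0.98,-0.48],"rotation":[0,0,0],"gripper":60},{"delta_pos":[0,0,-0.8],"rotation":[0,0,0],"gripper":60},{"delta_pos":[0,0,-0.8],"rotation":[0,0,0],"gripper":60},{"delta_pos":[0,0,-0.8],"rotation":[0,0,0],"gripper":60},{"delta_pos":[0,0,-0.8],"rotation":[0,0,0],"gripper":60},{"delta_pos":[0,0,-0.8],"rotation":[0,0,0],"gripper":60},{"delta_pos":[0,0,-0.6],"rotation":[0,0,0],"gripper":60},{"delta_pos":[0,0,0],"rotation":[0,0,0],"gripper":60},{"delta_pos":[0,0,0],"rotation":[0,0,0],"gripper":60}]}}

```text
time: 4.03
ee_pos: [434.6, 45.1, 25.6]
ee_rot: [0.658, 0.753, 0.0, 0.0]
force: [-0.3, 0.1, 0.5]
finger_gap: 60.2
gripper_force: 0.0
```

>>> {"name": "arm_command", "arguments": {"plan": [{"delta_pos":[0,0,0],"rotation":[0,0,0],"gripper":10},{"delta_pos":[0,0,0],"rotation":[0,0,0],"gripper":10},{"delta_pos":[0,0,0],"rotation":[0,0,0],"gripper":10},{"delta_pos":[0,0,0],"rotation":[0,0,0],"gripper":10},{"delta_pos":[0,0,0],"rotation":[0,0,0],"gripper":10},{"delta_pos":[0,0,0],"rotation":[0,0,0],"gripper":10}]}}

```text
time: 4.78
ee_pos: [434.5, 45.4, 25.4]
ee_rot: [0.657, 0.754, 0.0, 0.0]
force: [-1.1, -0.7, 7.3]
finger_gap: 19.5
gripper_force: 59.2
```

>>> {"name": "arm_command", "arguments": {"plan": [{"delta_pos":[0,0,0.4],"rotation":[0,0,0],"gripper":10},{"delta_pos":[0,0,0.8],"rotation":[0,0,0],"gripper":10},{"delta_pos":[0,0,0.8],"rotation":[0,0,0],"gripper":10},{"delta_pos":[0,-0.5,0.5],"rotation":[0,0,0],"gripper":10},{"delta_pos":[0.1,-0.85,0],"rotation":[0,0,-0.2],"gripper":10},{"delta_pos":[0.4,-0.85,0],"rotation":[0,0,-0.2],"gripper":10},{"delta_pos":[0.4,-0.85,0],"rotation":[0,0,-0.2],"gripper":10},{"delta_pos":[0.4,-0.85,0],"rotation":[0,0,-0.2],"gripper":10},{"delta_pos":[0.4,-0.85,0],"rotation":[0,0,-0.2],"gripper":10},{"delta_pos":[0.4,-0.85,0],"rotation":[0,0,-0.15],"gripper":10}]}}

```text
time: 6.02
ee_pos: [497.5, -123.4, 100.7]
ee_rot: [0.73, 0.684, 0.0, 0.0]
force: [0.7, 0.0, -0.7]
finger_gap: 19.6
gripper_force: 58.7
```

>>> {"name": "arm_command", "arguments": {"plan": [{"delta_pos":[0.45,-0.9,0],"rotation":[0,0,0],"gripper":10},{"delta_pos":[0.45,-0.9,0],"rotation":[0,0,0],"gripper":10},{"delta_pos":[0.45,-0.9,0],"rotation":[0,0,0],"gripper":10},{"delta_pos":[0.45,-0.9,0],"rotation":[0,0,0],"gripper":10},{"delta_pos":[0.4,-0.8,0],"rotation":[0,0,0],"gripper":10},{"delta_pos":[0.38,-0.7,0],"rotation":[0,0,0],"gripper":10},{"delta_pos":[0,0,0],"rotation":[0,0,0],"gripper":10},{"delta_pos":[0,0,0],"rotation":[0,0,0],"gripper":10}]}}

```text
time: 7.02
ee_pos: [574.2, -275.0, 100.2]
ee_rot: [0.73, 0.684, -0.0, -0.0]
force: [-0.1, 0.0, -1.0]
finger_gap: 19.4
gripper_force: 58.8
```

```bash
python3 - <<'E'
from h import *
c=cap('wrist','w2'); o=ctrl.get_obs(); m=R.from_quat(o['ee_rot']).as_matrix(); print(o['time'],o['ee_pos'],np.degrees(np.arctan2(m[1,0],m[0,0])),o['force'],o['torque'])
W=cloud(c); z0=o['ee_pos'][2]-21
box(W,'sole',(540,620),(-330,-100),(z0+9,z0+18)); box(W,'bar',(565,612),(-140,10),(33.8,40)); box(W,'rails',(540,640),(-180,-30),(29.5,33))
box(W,'bed',(540,660),(-180,0),(17,22.5))
E
```

```text
7.075 [ 574.19137867 -274.82429457  100.20862294] 86.31469974360164 [ 0.11767131  1.03549631 -0.98184301] [0.0291491  0.00831948 0.02659   ]
sole 14286 [ 578.3 -212.2   91.7] [[564.7, -260.7, 90.1], [591.4, -170.8, 93.4]]
((577.8359985351562, -219.61061096191406), (100.00238037109375, 24.185434341430664), 86.32424926757812)h.py:18: RuntimeWarning: Mean of empty slice.
  w=W[m]; print(n,len(w),w.mean(0).round(1),np.percentile(w,[1,99],axis=0).round(1).tolist()); print(cv2.minAreaRect(w[:,:2].astype(np.float32)))
  ret = um.true_divide(
Traceback (most recent call last):
  File "h.py", line 18, in box
    w=W[m]; print(n,len(w),w.mean(0).round(1),np.percentile(w,[1,99],axis=0).round(1).tolist()); print(cv2.minAreaRect(w[:,:2].astype(np.float32)))
                                              ~~~~~~~~~~~~~^^^^^^^^^^^^^^^^^
IndexError: index -1 is out of bounds for axis 0 with size 0
```

View pics/w2.png

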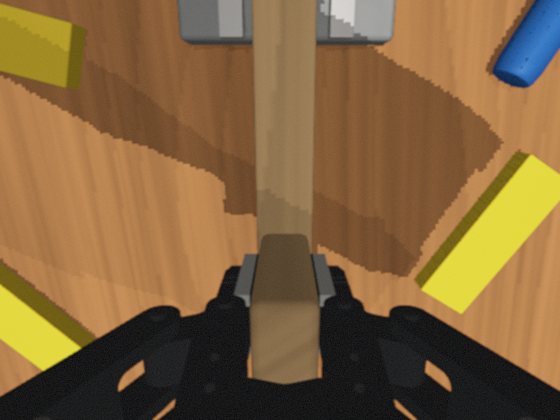

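The picture shows the stick held straight, at column ~285, over the infeed edge, which spans columns 180–395 at row 42. I'll check the centring and the stick's pitch.

```bash
python3 - <<'E'
from h import *
c=dict(np.load('w2.npz'));W=cloud(c)
print([P(c,u,v,z)[:2].round(1).tolist() for u,v,z in((180,40,20),(395,40,20),(218,36,32),(244,36,32),(330,36,32),(355,36,32))])
for y in(-250,-230,-210,-190,-175):
    m=(abs(W[...,1]-y)<2)&(abs(W[...,0]-578)<10)&(W[...,2]>60)&(W[...,2]<100); print(y,W[m][:,2].mean().round(2),W[m][:,0].mean().round(1))
t=cap('top','t2');W=cloud(t)
box(W,'bar',(565,612),(-140,10),(33,42))
m=(W[...,2]>80)&(W[...,2]<105)&(abs(W[...,0]-583)<25)&(W[...,1]>-250)&(W[...,1]<-100);w=W[m];print(w.max(0),w.min(0),w[w[:,1]>-160].mean(0))
E
```

```text
[[523.2, -169.3], [641.9, -177.0], [546.3, -170.7], [559.8, -171.6], [604.6, -174.5], [617.6, -175.3]]
-250 91.66 577.9
-230 91.69 577.9
-210 91.7 578.0
-190 91.69 578.0
-175 91.68 578.4
bar 372 [588.8 -68.7  37. ] [[566.6, -125.2, 33.1], [611.4, 0.1, 41.7]]
((589.0230102539062, -65.92285919189453), (44.514320373535156, 148.37168884277344), 0.38573795557022095)
[ 595.38914609 -133.46969166  102.68508928] [ 564.56249615 -249.770031     80.26076622] [ 582.55494515 -146.18719764   93.13350675]
```

>>> {"name": "arm_command", "arguments": {"plan": [{"delta_pos":[0.03,0,-0.5],"rotation":[0,0,0],"gripper":10},{"delta_pos":[0,0,-0.5],"rotation":[0,0,0],"gripper":10},{"delta_pos":[0,0,-0.5],"rotation":[0,0,0],"gripper":10},{"delta_pos":[0,0,-0.3],"rotation":[0,0,0],"gripper":10},{"delta_pos":[0,0,-0.1],"rotation":[0,0,0],"gripper":10},{"delta_pos":[0,0,0],"rotation":[0,0,0],"gripper":10},{"delta_pos":[0,0,0],"rotation":[0,0,0],"gripper":10},{"delta_pos":[0,0,0],"rotation":[0,0,0],"gripper":10}]}}

```text
time: 8.12
ee_pos: [575.7, -275.7, 43.3]
ee_rot: [0.73, 0.684, 0.0, 0.0]
force: [-0.1, 0.2, -0.6]
finger_gap: 19.6
gripper_force: 58.8
```

>>> {"name": "arm_command", "arguments": {"plan": [{"delta_pos":[0.013,0.2,0],"rotation":[0,0,0],"gripper":10},{"delta_pos":[0.019,0.3,0],"rotation":[0,0,0],"gripper":10},{"delta_pos":[0.019,0.3,0],"rotation":[0,0,0],"gripper":10},{"delta_pos":[0.019,0.3,0],"rotation":[0,0,0],"gripper":10},{"delta_pos":[0.019,0.3,0],"rotation":[0,0,0],"gripper":10},{"delta_pos":[0.019,0.3,0],"rotation":[0,0,0],"gripper":10},{"delta_pos":[0.019,0.3,0],"rotation":[0,0,0],"gripper":10},{"delta_pos":[0.013,0.2,0],"rotation":[0,0,0],"gripper":10}]}}

```text
time: 9.12
ee_pos: [579.7, -208.9, 42.9]
ee_rot: [0.729, 0.684, 0.0, 0.0]
force: [0.0, -1.0, -1.1]
finger_gap: 19.3
gripper_force: 58.8
```

```bash
python3 - <<'E'
from h import *
o=ctrl.get_obs(); print(o['ee_pos'],o['force'],o['torque'])
c=cap('scene','s3'); i=cv2.imread('pics/s3.png')[165:285,190:370]; cv2.imwrite('pics/s3c.png',cv2.resize(i,None,fx=4.4,fy=4.4,interpolation=cv2.INTER_CUBIC))
E
```

```text
[ 579.74512569 -208.94779096   42.91768372] [ 0.04989696 -1.0309364  -1.08352602] [-0.19955274  0.01209548 -0.01799361]
```

View pics/s3c.png

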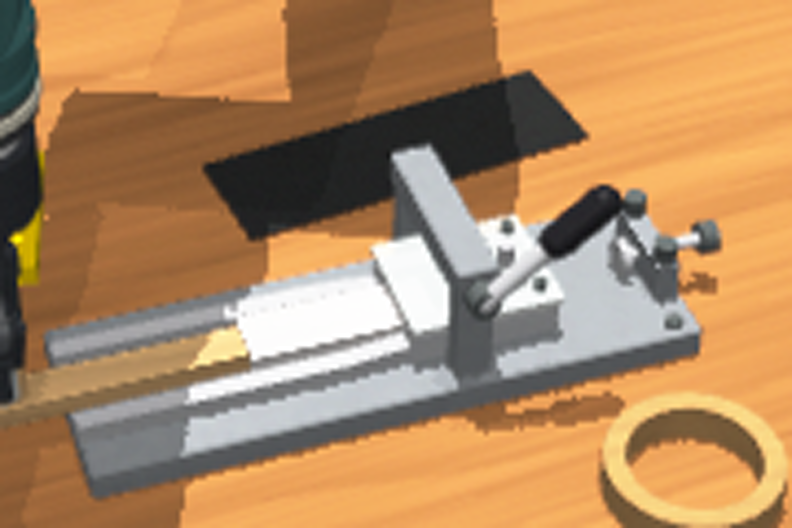

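The stick's nose is square on the bar's tail, at about (245,340), and the front is entering the guard straight. I'll feed on.

>>> {"name": "arm_command", "arguments": {"plan": [{"delta_pos":[0.013,0.2,0],"rotation":[0,0,0],"gripper":10},{"delta_pos":[0.013,0.2,0],"rotation":[0,0,0],"gripper":10},{"delta_pos":[0.013,0.2,0],"rotation":[0,0,0],"gripper":10},{"delta_pos":[0.013,0.2,0],"rotation":[0,0,0],"gripper":10}]}}

```text
time: 9.68
ee_pos: [581.3, -185.2, 42.9]
ee_rot: [0.73, 0.684, 0.0, -0.0]
force: [-0.4, -1.0, -0.6]
finger_gap: 19.4
gripper_force: 58.8
```

>>> {"name": "arm_command", "arguments": {"plan": [{"delta_pos":[0.013,0.2,0],"rotation":[0,0,0],"gripper":10},{"delta_pos":[0.013,0.2,0],"rotation":[0,0,0],"gripper":10},{"delta_pos":[0.013,0.2,0],"rotation":[0,0,0],"gripper":10},{"delta_pos":[0.013,0.2,0],"rotation":[0,0,0],"gripper":10}]}}

```text
time: 10.18
ee_pos: [582.9, -161.2, 42.9]
ee_rot: [0.73, 0.684, -0.0, 0.0]
force: [-0.3, -3.3, -1.1]
finger_gap: 19.4
gripper_force: 58.9
```

>>> {"name": "arm_command", "arguments": {"plan": [{"delta_pos":[0.013,0.2,0],"rotation":[0,0,0],"gripper":10},{"delta_pos":[0.013,0.2,0],"rotation":[0,0,0],"gripper":10},{"delta_pos":[0.013,0.2,0],"rotation":[0,0,0],"gripper":10},{"delta_pos":[0.013,0.2,0],"rotation":[0,0,0],"gripper":10}]}}

```text
time: 10.68
ee_pos: [584.4, -137.2, 42.9]
ee_rot: [0.73, 0.684, -0.0, 0.0]
force: [-0.1, -4.0, -0.1]
finger_gap: 19.3
gripper_force: 58.9
```

>>> {"name": "arm_command", "arguments": {"plan": [{"delta_pos":[0.013,0.2,0],"rotation":[0,0,0],"gripper":10},{"delta_pos":[0.013,0.2,0],"rotation":[0,0,0],"gripper":10},{"delta_pos":[0.0065,0.1,0],"rotation":[0,0,0],"gripper":10},{"delta_pos":[0.0065,0.1,0],"rotation":[0,0,0],"gripper":10},{"delta_pos":[0.003,0.05,0],"rotation":[0,0,0],"gripper":10}]}}

```text
time: 11.3
ee_pos: [585.6, -117.9, 42.9]
ee_rot: [0.73, 0.684, -0.0, 0.0]
force: [-0.5, -4.5, -0.2]
finger_gap: 19.5
gripper_force: 58.9
```

```bash
python3 - <<'E'
from h import *
o=ctrl.get_obs(); print(o['ee_pos'],o['force'],o['torque'])
c=dict(np.load('top.npz'))
for u in (143,155,167): print(u,P(c,205+u/5-.4,165+204/5-.4,35))
E
```

```text
[ 585.6465164  -117.94261232   42.86989016] [-0.45160148 -4.54693216 -0.18930898] [-0.73110579  0.04625875  0.01815284]
143 [603.52066632 170.87857972  35.        ]
155 [603.54367078 163.75431281  35.        ]
167 [603.56667507 156.63009914  35.        ]
```

>>> {"name": "arm_command", "arguments": {"plan": [{"delta_pos":[0.0011,0.017,0],"rotation":[0,0,0],"gripper":10},{"delta_pos":[0.0011,0.017,0],"rotation":[0,0,0],"gripper":10},{"delta_pos":[0.0011,0.017,0],"rotation":[0,0,0],"gripper":10},{"delta_pos":[0.0011,0.017,0],"rotation":[0,0,0],"gripper":10}]}}

```text
time: 11.8
ee_pos: [585.8, -116.1, 42.9]
ee_rot: [0.73, 0.684, -0.0, 0.0]
force: [-0.5, -4.9, 0.7]
finger_gap: 19.4
gripper_force: 58.9
```

>>> {"name": "arm_command", "arguments": {"plan": [{"delta_pos":[0.0011,0.017,0],"rotation":[0,0,0],"gripper":10},{"delta_pos":[0.0011,0.017,0],"rotation":[0,0,0],"gripper":10},{"delta_pos":[0.0011,0.017,0],"rotation":[0,0,0],"gripper":10},{"delta_pos":[0.0011,0.017,0],"rotation":[0,0,0],"gripper":10}]}}

```text
time: 12.3
ee_pos: [585.9, -114.0, 42.9]
ee_rot: [0.73, 0.684, 0.0, 0.0]
force: [-0.6, -3.6, 0.2]
finger_gap: 19.6
gripper_force: 58.9
```

>>> {"name": "arm_command", "arguments": {"plan": [{"delta_pos":[0.0011,0.017,0],"rotation":[0,0,0],"gripper":10},{"delta_pos":[0.0011,0.017,0],"rotation":[0,0,0],"gripper":10},{"delta_pos":[0.0011,0.017,0],"rotation":[0,0,0],"gripper":10},{"delta_pos":[0.0011,0.017,0],"rotation":[0,0,0],"gripper":10}]}}

```text
time: 12.8
ee_pos: [586.0, -111.9, 42.9]
ee_rot: [0.73, 0.684, -0.0, -0.0]
force: [-0.8, -3.9, 0.2]
finger_gap: 19.4
gripper_force: 58.9
```

>>> {"name": "arm_command", "arguments": {"plan": [{"delta_pos":[0.0011,0.017,0],"rotation":[0,0,0],"gripper":10},{"delta_pos":[0.0011,0.017,0],"rotation":[0,0,0],"gripper":10},{"delta_pos":[0.0011,0.017,0],"rotation":[0,0,0],"gripper":10},{"delta_pos":[0.0011,0.017,0],"rotation":[0,0,0],"gripper":10}]}}

```text
time: 13.3
ee_pos: [586.2, -109.8, 42.9]
ee_rot: [0.73, 0.684, -0.0, -0.0]
force: [0.5, -4.4, -0.7]
finger_gap: 19.6
gripper_force: 58.9
```

>>> {"name": "arm_command", "arguments": {"plan": [{"delta_pos":[0.0011,0.017,0],"rotation":[0,0,0],"gripper":10},{"delta_pos":[0.0011,0.017,0],"rotation":[0,0,0],"gripper":10},{"delta_pos":[0.0011,0.017,0],"rotation":[0,0,0],"gripper":10},{"delta_pos":[0.0011,0.017,0],"rotation":[0,0,0],"gripper":10}]}}

```text
time: 13.8
ee_pos: [586.3, -107.8, 42.9]
ee_rot: [0.73, 0.684, -0.0, 0.0]
force: [0.9, -3.9, -1.0]
finger_gap: 19.6
gripper_force: 58.9
```

>>> {"name": "arm_command", "arguments": {"plan": [{"delta_pos":[0.0011,0.017,0],"rotation":[0,0,0],"gripper":10},{"delta_pos":[0.0011,0.017,0],"rotation":[0,0,0],"gripper":10},{"delta_pos":[0.0011,0.017,0],"rotation":[0,0,0],"gripper":10},{"delta_pos":[0.0011,0.017,0],"rotation":[0,0,0],"gripper":10}]}}

```text
time: 14.3
ee_pos: [586.4, -105.8, 42.8]
ee_rot: [0.73, 0.684, -0.0, -0.0]
force: [0.2, -4.2, -0.6]
finger_gap: 19.5
gripper_force: 58.9
```

>>> {"name": "arm_command", "arguments": {"plan": [{"delta_pos":[0.0011,0.017,0],"rotation":[0,0,0],"gripper":10},{"delta_pos":[0.0011,0.017,0],"rotation":[0,0,0],"gripper":10},{"delta_pos":[0.0011,0.017,0],"rotation":[0,0,0],"gripper":10},{"delta_pos":[0.0011,0.017,0],"rotation":[0,0,0],"gripper":10}]}}

```text
time: 14.8
ee_pos: [586.6, -103.8, 42.9]
ee_rot: [0.73, 0.684, -0.0, 0.0]
force: [-1.0, -2.9, -0.4]
finger_gap: 19.3
gripper_force: 58.9
```

>>> {"name": "arm_command", "arguments": {"plan": [{"delta_pos":[0.0011,0.017,0],"rotation":[0,0,0],"gripper":10},{"delta_pos":[0.0011,0.017,0],"rotation":[0,0,0],"gripper":10},{"delta_pos":[0.0011,0.017,0],"rotation":[0,0,0],"gripper":10},{"delta_pos":[0.0011,0.017,0],"rotation":[0,0,0],"gripper":10}]}}

```text
time: 15.3
ee_pos: [586.7, -101.7, 42.9]
ee_rot: [0.73, 0.684, -0.0, -0.0]
force: [-0.1, -3.5, 0.5]
finger_gap: 19.4
gripper_force: 58.9
```

>>> {"name": "arm_command", "arguments": {"plan": [{"delta_pos":[0.0011,0.017,0],"rotation":[0,0,0],"gripper":10},{"delta_pos":[0.0011,0.017,0],"rotation":[0,0,0],"gripper":10},{"delta_pos":[0.0011,0.017,0],"rotation":[0,0,0],"gripper":10},{"delta_pos":[0.0011,0.017,0],"rotation":[0,0,0],"gripper":10}]}}

```text
time: 15.8
ee_pos: [586.8, -99.7, 42.9]
ee_rot: [0.73, 0.684, 0.0, -0.0]
force: [-0.1, -3.6, -0.1]
finger_gap: 19.4
gripper_force: 58.9
```

>>> {"name": "arm_command", "arguments": {"plan": [{"delta_pos":[0.0011,0.017,0],"rotation":[0,0,0],"gripper":10},{"delta_pos":[0.0011,0.017,0],"rotation":[0,0,0],"gripper":10},{"delta_pos":[0.0011,0.017,0],"rotation":[0,0,0],"gripper":10},{"delta_pos":[0.0011,0.017,0],"rotation":[0,0,0],"gripper":10}]}}

```text
time: 16.3
ee_pos: [587.0, -97.6, 42.9]
ee_rot: [0.73, 0.684, 0.0, -0.0]
force: [0.4, -4.1, -0.4]
finger_gap: 19.3
gripper_force: 58.9
```

>>> {"name": "arm_command", "arguments": {"plan": [{"delta_pos":[0.0011,0.017,0],"rotation":[0,0,0],"gripper":10},{"delta_pos":[0.0011,0.017,0],"rotation":[0,0,0],"gripper":10},{"delta_pos":[0.0011,0.017,0],"rotation":[0,0,0],"gripper":10},{"delta_pos":[0,0,0],"rotation":[0,0,0],"gripper":10}]}}

```text
time: 16.8
ee_pos: [587.1, -96.1, 42.9]
ee_rot: [0.73, 0.684, 0.0, -0.0]
force: [-0.2, -3.5, -0.5]
finger_gap: 19.2
gripper_force: 58.9
```

>>> {"name": "arm_command", "arguments": {"plan": [{"delta_pos":[0.0011,0.017,0],"rotation":[0,0,0],"gripper":10},{"delta_pos":[0.0011,0.017,0],"rotation":[0,0,0],"gripper":10},{"delta_pos":[0.0011,0.017,0],"rotation":[0,0,0],"gripper":10},{"delta_pos":[0,0,0],"rotation":[0,0,0],"gripper":10}]}}

```text
time: 17.3
ee_pos: [587.1, -94.5, 42.8]
ee_rot: [0.73, 0.684, 0.0, -0.0]
force: [0.4, -3.6, -0.5]
finger_gap: 19.6
gripper_force: 58.9
```

>>> {"name": "arm_command", "arguments": {"plan": [{"delta_pos":[0.0011,0.017,0],"rotation":[0,0,0],"gripper":10},{"delta_pos":[0.0011,0.017,0],"rotation":[0,0,0],"gripper":10},{"delta_pos":[0.0011,0.017,0],"rotation":[0,0,0],"gripper":10},{"delta_pos":[0,0,0],"rotation":[0,0,0],"gripper":10}]}}

```text
time: 17.8
ee_pos: [587.3, -93.0, 42.9]
ee_rot: [0.73, 0.684, 0.0, -0.0]
force: [0.0, -3.4, -0.8]
finger_gap: 19.2
gripper_force: 58.9
```

>>> {"name": "arm_command", "arguments": {"plan": [{"delta_pos":[0.0011,0.017,0],"rotation":[0,0,0],"gripper":10},{"delta_pos":[0.0011,0.017,0],"rotation":[0,0,0],"gripper":10},{"delta_pos":[0.0011,0.017,0],"rotation":[0,0,0],"gripper":10},{"delta_pos":[0,0,0],"rotation":[0,0,0],"gripper":10}]}}

```text
time: 18.3
ee_pos: [587.4, -92.2, 43.1]
ee_rot: [0.73, 0.684, -0.0, 0.001]
force: [-1.6, -9.0, 1.5]
finger_gap: 19.3
gripper_force: 59.1
```

>>> {"name": "arm_command", "arguments": {"plan": [{"delta_pos":[0.001,0.015,0],"rotation":[0,0,0],"gripper":10},{"delta_pos":[0,0,0],"rotation":[0,0,0],"gripper":10}]}}

```text
time: 18.55
ee_pos: [587.4, -92.2, 43.1]
ee_rot: [0.73, 0.684, -0.001, 0.001]
force: [-1.9, -11.2, 2.6]
finger_gap: 19.3
gripper_force: 59.2
```

>>> {"name": "arm_command", "arguments": {"plan": [{"delta_pos":[0.0007,0.011,0],"rotation":[0,0,0],"gripper":10},{"delta_pos":[0,0,0],"rotation":[0,0,0],"gripper":10},{"delta_pos":[0,0,0],"rotation":[0,0,0],"gripper":10},{"delta_pos":[0,0,0],"rotation":[0,0,0],"gripper":10}]}}

```text
time: 19.05
ee_pos: [587.5, -92.2, 43.2]
ee_rot: [0.73, 0.684, -0.001, 0.001]
force: [-2.3, -13.8, 2.2]
finger_gap: 19.2
gripper_force: 59.3
```

>>> {"name": "arm_command", "arguments": {"plan": [{"delta_pos":[-0.002,-0.03,0],"rotation":[0,0,0],"gripper":10},{"delta_pos":[-0.003,-0.05,0],"rotation":[0,0,0],"gripper":10},{"delta_pos":[-0.0065,-0.1,0],"rotation":[0,0,0],"gripper":10},{"delta_pos":[-0.013,-0.2,0],"rotation":[0,0,0],"gripper":10},{"delta_pos":[-0.026,-0.4,0],"rotation":[0,0,0],"gripper":10},{"delta_pos":[-0.032,-0.5,0],"rotation":[0,0,0],"gripper":10},{"delta_pos":[-0.032,-0.5,0],"rotation":[0,0,0],"gripper":10},{"delta_pos":[-0.032,-0.5,0],"rotation":[0,0,0],"gripper":10},{"delta_pos":[-0.032,-0.5,0],"rotation":[0,0,0],"gripper":10},{"delta_pos":[-0.032,-0.5,0],"rotation":[0,0,0],"gripper":10},{"delta_pos":[0,0,0],"rotation":[0,0,0],"gripper":10}]}}

```text
time: 20.42
ee_pos: [581.0, -190.3, 42.8]
ee_rot: [0.73, 0.683, 0.0, 0.0]
force: [-0.1, -0.2, -1.8]
finger_gap: 19.4
gripper_force: 58.8
```

```bash
python3 - <<'E'
from h import *
o=ctrl.get_obs(); m=R.from_quat(o['ee_rot']).as_matrix(); print(o['time'],o['ee_pos'],m.round(4),o['force'])
c=cap('scene','s4'); i=cv2.imread('pics/s4.png')[165:285,190:370]; cv2.imwrite('pics/s4c.png',cv2.resize(i,None,fx=4.4,fy=4.4,interpolation=cv2.INTER_CUBIC))
E
```

```text
20.425 [ 581.04719634 -190.28495258   42.82519613] [[ 6.590e-02  9.978e-01  1.000e-04]
 [ 9.978e-01 -6.590e-02 -1.000e-04]
 [-1.000e-04  1.000e-04 -1.000e+00]] [-0.12183375 -0.17992639 -1.80423955]
```

View pics/s4c.png

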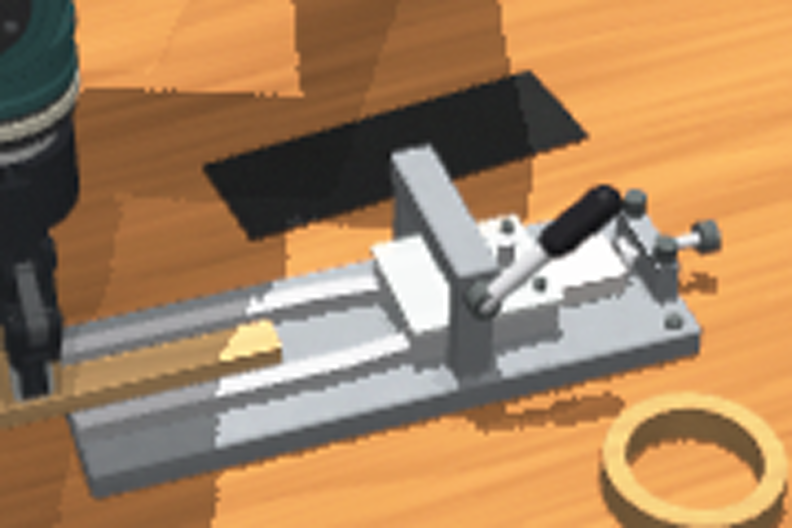

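The bar's front is at the stop pad, at about (635,262), and the stick is out of the guard. I'll lift it and return it to the mat.

>>> {"name": "arm_command", "arguments": {"plan": [{"delta_pos":[0,0,0.5],"rotation":[0,0,0],"gripper":10},{"delta_pos":[0,0,0.8],"rotation":[0,0,0],"gripper":10},{"delta_pos":[0,0,0.9],"rotation":[0,0,0],"gripper":10},{"delta_pos":[-0.5,0,0.5],"rotation":[0,0,0],"gripper":10},{"delta_pos":[-0.9,0,0],"rotation":[0,0,0.1],"gripper":10},{"delta_pos":[-0.9,0,0],"rotation":[0,0,0.2],"gripper":10},{"delta_pos":[-0.9,0,0],"rotation":[0,0,0.2],"gripper":10},{"delta_pos":[-0.8,0.4,0],"rotation":[0,0,0.2],"gripper":10},{"delta_pos":[-0.5,0.8,0],"rotation":[0,0,0],"gripper":10},{"delta_pos":[-0.2,0.9,0],"rotation":[0,0,0],"gripper":10},{"delta_pos":[-0.2,0.9,0],"rotation":[0,0,0],"gripper":10}]}}

```text
time: 21.85
ee_pos: [432.7, -98.1, 124.1]
ee_rot: [0.687, 0.727, -0.0, -0.0]
force: [0.3, 0.3, -0.6]
finger_gap: 19.7
gripper_force: 58.9
```

>>> {"name": "arm_command", "arguments": {"plan": [{"delta_pos":[-0.1,0.9,0],"rotation":[0,0,0],"gripper":10},{"delta_pos":[0,0.9,0],"rotation":[0,0,0],"gripper":10},{"delta_pos":[0,0.9,0],"rotation":[0,0,0],"gripper":10},{"delta_pos":[0,0.9,0],"rotation":[0,0,0],"gripper":10},{"delta_pos":[0,0.8,0],"rotation":[0,0,0],"gripper":10},{"delta_pos":[0,0.4,-0.3],"rotation":[0,0,0],"gripper":10},{"delta_pos":[0,0,-0.6],"rotation":[0,0,0],"gripper":10},{"delta_pos":[0,0,-0.6],"rotation":[0,0,0],"gripper":10},{"delta_pos":[0,0,-0.6],"rotation":[0,0,0],"gripper":10},{"delta_pos":[0,0,-0.6],"rotation":[0,0,0],"gripper":10},{"delta_pos":[0,0,0],"rotation":[0,0,0],"gripper":10},{"delta_pos":[0,0,0],"rotation":[0,0,0],"gripper":10}]}}

```text
time: 23.35
ee_pos: [431.0, 44.7, 43.3]
ee_rot: [0.687, 0.727, 0.0, 0.0]
force: [0.4, -0.4, -1.4]
finger_gap: 19.4
gripper_force: 58.8
```

>>> {"name": "arm_command", "arguments": {"plan": [{"delta_pos":[0,0,-0.3],"rotation":[0,0,0],"gripper":10},{"delta_pos":[0,0,-0.15],"rotation":[0,0,0],"gripper":10},{"delta_pos":[0,0,-0.05],"rotation":[0,0,0],"gripper":10},{"delta_pos":[0,0,-0.05],"rotation":[0,0,0],"gripper":10},{"delta_pos":[0,0,-0.03],"rotation":[0,0,0],"gripper":10},{"delta_pos":[0,0,0],"rotation":[0,0,0],"gripper":10}]}}

```text
time: 24.1
ee_pos: [431.1, 44.8, 25.5]
ee_rot: [0.686, 0.727, 0.0, 0.0]
force: [0.3, 0.2, -0.6]
finger_gap: 19.5
gripper_force: 59.0
```

>>> {"name": "arm_command", "arguments": {"plan": [{"delta_pos":[0,0,-0.03],"rotation":[0,0,0],"gripper":10},{"delta_pos":[0,0,0],"rotation":[0,0,0],"gripper":10}]}}

```text
time: 24.35
ee_pos: [431.2, 44.8, 25.4]
ee_rot: [0.686, 0.727, 0.0, 0.0]
force: [-5.8, 0.5, 20.4]
finger_gap: 19.4
gripper_force: 61.6
```

Touchdown. I'll open the fingers and rise.

>>> {"name": "arm_command", "arguments": {"plan": [{"delta_pos":[0,0,0.02],"rotation":[0,0,0],"gripper":10},{"delta_pos":[0,0,0],"rotation":[0,0,0],"gripper":30},{"delta_pos":[0,0,0],"rotation":[0,0,0],"gripper":50},{"delta_pos":[0,0,0],"rotation":[0,0,0],"gripper":60},{"delta_pos":[0,0,0],"rotation":[0,0,0],"gripper":60},{"delta_pos":[0,0,0],"rotation":[0,0,0],"gripper":60}]}}

```text
time: 25.1
ee_pos: [431.1, 44.8, 25.2]
ee_rot: [0.686, 0.727, -0.0, -0.0]
force: [0.3, 0.2, -0.2]
finger_gap: 59.8
gripper_force: 0.0
```

>>> {"name": "arm_command", "arguments": {"plan": [{"delta_pos":[0,0,0.4],"rotation":[0,0,0],"gripper":60},{"delta_pos":[0,0,0.8],"rotation":[0,0,0],"gripper":60},{"delta_pos":[0,0,0.8],"rotation":[0,0,0],"gripper":60},{"delta_pos":[0,0,0.8],"rotation":[0,0,0],"gripper":60},{"delta_pos":[-0.3,-0.8,0.8],"rotation":[0,0,0],"gripper":60},{"delta_pos":[-0.3,-0.9,0.5],"rotation":[0,0,0],"gripper":60},{"delta_pos":[-0.3,-0.9,0],"rotation":[0,0,0],"gripper":60},{"delta_pos":[-0.3,-0.9,0],"rotation":[0,0,0],"gripper":60},{"delta_pos":[0,-0.9,0],"rotation":[0,0,0],"gripper":60},{"delta_pos":[0,-0.9,0],"rotation":[0,0,0],"gripper":60},{"delta_pos":[0,0,0],"rotation":[0,0,0],"gripper":60},{"delta_pos":[0,0,0],"rotation":[0,0,0],"gripper":60}]}}

```text
time: 26.6
ee_pos: [394.9, -113.8, 148.6]
ee_rot: [0.687, 0.727, 0.0, 0.0]
force: [0.1, 1.0, 0.4]
finger_gap: 60.3
gripper_force: 0.0
```

```bash
python3 - <<'E'
from h import *
c=cap('scene','s5'); cv2.imwrite('pics/s5c.png',cv2.resize(c['color'][150:300,170:370,::-1],None,fx=4,fy=4,interpolation=cv2.INTER_CUBIC))
W=cloud(cap('top','t5')); box(W,'handle',(390,480),(0,100),(68,86)); box(W,'barfront',(585,615),(112,175),(32,42))
E
```

```text
handle 80 [432.   44.4  78.2] [[423.2, 28.3, 70.9], [440.6, 59.9, 85.6]]
((431.9306640625, 44.08102035522461), (17.36299705505371, 31.60308837890625), 0.17648950219154358)
barfront 143 [600.4 137.6  36.8] [[586.6, 112.1, 32.3], [613.9, 172.5, 41.8]]
((600.24755859375, 142.96258544921875), (27.421663284301758, 61.9298210144043), 0.09070227295160294)
```

View pics/s5c.png

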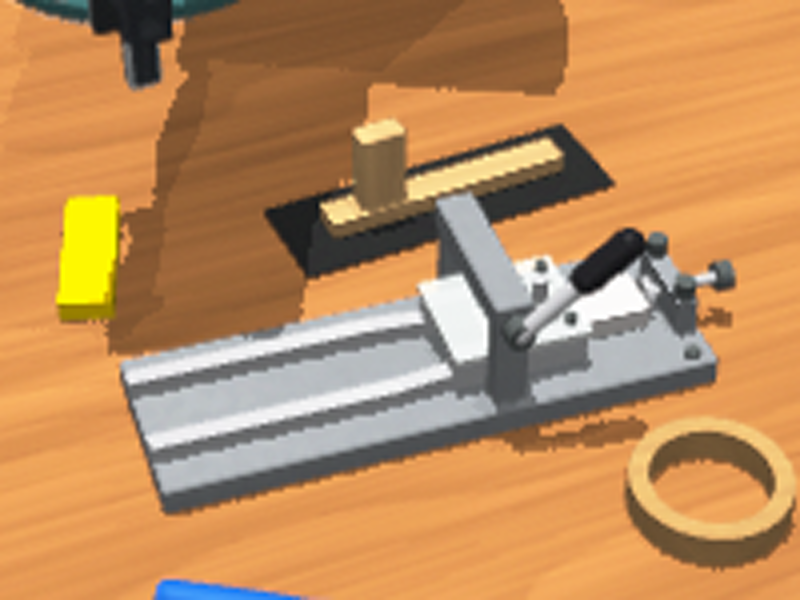

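The stick stands on its mat, with the handle at (380,160) and the nose at (560,155). The bar is against the stop, with its front at about (655,300).

```bash
python3 -c "
from bench import ctrl; print(ctrl.job_done())"
```

```text
the job is handed in; nothing more can be done
None
```

The job is handed in (no verdict was returned): the bar sits against the stop screw, pressed about 10 N above the drag, and the stick stands released on its mat, with nothing else on the bench seen to move.

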